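# Lay out the pan-handle kit on its outline plates

### The arm

A 6-joint arm with a two-finger parallel gripper is mounted at the origin on a cart in front of the work surface, level with it; the furniture and walls round the work are solid. World frame = base frame: x ahead of the robot, y to its left, z up, the work surface at z = 0. Lengths are in mm, angles in degrees, forces in N, time in s.
With the tool pointing down it reaches from about 350 to 850 mm from the base axis. Payload 8.1 kg.
Tool frame: the origin (TCP) lies midway between the tips of the shut fingers; the grasp point (between the pads) lies 19 mm behind it; z points along the fingers, y is the line along which they close (so a half turn about z gives the same grasp; the last joint's range is limited). The gripper opens to 85 mm and grips with 20 to 120 N. Pads are 22 mm wide; open, the fingers measure 114 mm over their backs; the gripper's body (76 mm by 85 mm) begins 54 mm behind the grasp point. The pads swing forward as they close: fully open they stand 13 mm farther back than shut.
Start: joints at [62.831, 7.471, 85.268, -0, 87.261, -4.893], TCP at [227.426, 555.232, 231.292] pointing down, gripper open.
Joint ranges: [-169.43, 169.43], [-51.17, 129.36], [1.28, 143.12], [-76.62, 256.62], [0, 156.53], [-152.29, 152.29]. Speed limits (degrees/s): [136.94, 136.94, 159.86, 180, 180, 180].

### API

Orientations are given as [roll, pitch, yaw] about the fixed x, y, z axes, in that order (R = Rz(yaw) Ry(pitch) Rx(roll)).
In Python, from bench import r gives the robot as it stands. The module is installed in compiled form; this text tells all that it offers.
- The arm moves only by the tool jog_arm, never from a script. Its argument "rows" is a list of rows, each a list of 2 entries, a list of its own where there are three numbers: the shift along the tool's x, y, z in mm, then the turn, a rotation vector about the tool's x, y, z in rad. A call has 1 to 10 rows; each row is the pose to reach, as a shift and turn from the pose commanded when the call began, along the tool's axes at that moment; what a row does not reach only later rows make up. A row lasts 1/10 s, in which the tool goes at most 50 mm and 8.59 degrees, less where a joint would pass 70% of its speed; a pose out of reach is approached as far as the arm can. A call with a gripper value outside its range is refused whole. "grip" is the finger opening in mm, from 0 to 85.4, set as the call begins (left out, the last holds). The fingers move at their own pace and stop on an object; "force" is the grip in N (left out, the last holds). Time passes only in rows, so rows that repeat a pose let the fingers close. It gives the time, the measured TCP pose, the force, the opening and the grip force at its end, in the units of the state.
- r.sense(): the state, without advancing time (a new reading comes with each control period).
- r.snapshot(name): name is "scene" or "top" or "wrist"; returns (picture, depth): 480x640x3 uint8, blue, green, red; 480x640 float32, mm along the optical axis (not along the pixel's ray), 0 where there is no reading.
- r.camera_params(name): a dict with "fx", "fy", "cx", "cy" (pixels), "dist_coeffs" ([k1, k2, p1, p2, k3] as OpenCV has them; the pictures are not rectified), "pose" (4x4, takes a point from camera to world coordinates); the wrist camera has in their place "tool_from_camera" (4x4, takes a point from camera to tool coordinates, whose origin is the TCP and whose axes are the flange's). Camera axes: x right, y down, z forward; pixel columns grow to the right and rows downward; lengths in mm; the calibration is good to about 2 mm. A picture is of the moment at which its call begins: read the wrist's pose just before it. camera_params takes no time and is no camera call.
- r.hand_in(): hands the job in; it is judged then, once.
The state is a dict: "time": time; "joint_pos": joint angles; "qd": joint speeds; "joint_efforts": joint torques, N m; "tool_pos": TCP position; "tcp_rot": TCP orientation; "ft_force": force on the tool from outside, world axes, zero at the start; "wrist_torque": the same for the moment, N m; "finger_gap": finger opening in mm; "grip_force": force on a finger pad.
Only numpy, scipy, OpenCV 4.12 (cv2) and the standard library are available. Lean on these libraries where they do the work, as an engineer would, in place of code of your own. Each camera call takes 0.05 s, during which the arm holds its last target. There are 200 camera calls.

### The job

Lay out the kit for the next pan: put the pan handle, the screwdriver, the lid knob and the rivet set that lie ready before the robot each on the plate that bears its outline, covering that outline. The handle and the screwdriver lie flat and point the same way as their outlines; the knob and the rivet set stand upright on their discs. Leave all four resting there.

Things in the scene. Friction and masses are not known exactly. Their poses are not given: they have to be found in the camera images.
- pan_handle: Loose black pan handle lying flat in the middle of the worktop (another, fixed far left, is not meant), 168 mm long (y), up to 38 mm wide (x); the grip is 24 mm high and runs from y = -84 to +51 mm, a thin steel bracket 22 mm wide sticks out at the +y end to y = +82 mm. Origin: centre of the underside, z up. Take it across the grip (closing along x, 30 to 38 mm wide) near y = -15 mm.
- screwdriver_mid (a point): Loose screwdriver lying flat, 215 mm long (y). This point lies on its long axis, midway between the ends, 12.5 mm above what it lies on. Yellow handle 28 mm thick and 25 mm high from y = +12 to +108 mm; thin steel blade 6 mm thick from there to its tip at y = -108 mm, clear of the surface. Take it across the handle (closing along x) near y = +45 mm.
- lid_knob: Loose black lid knob (not those in the blue bin or at the far right edge) standing on its foot, 32 mm high: round head of diameter 40 mm from z = 12 to 32 mm above a round foot of diameter 24 mm. About 0.03 kg. Origin: centre of the underside, z up. Take it by the head, any direction.
- rivet_set: Loose plain steel rivet set (punch) standing upright, 66 mm high, round, diameter 24 mm at the lower part, narrower at the top (from about z = 36 mm). About 0.14 kg; tips over easily. Origin: centre of the underside, z up. Take it by the thick lower part, any direction, about z = 20 to 30 mm.
- handle_plate: Fixed flat aluminium plate, 70 (x) x 200 (y) mm, 6 mm thick, bearing in dark rubber the full-size silhouette of the pan handle. Origin: centre of its underside (top face at z = 6 mm), z up. Silhouette centred, 168 mm long, bracket end at +y: right when the handle's origin and y axis agree with the plate's.
- screwdriver_plate: Fixed flat aluminium plate, 60 (x) x 245 (y) mm, 6 mm thick, bearing in dark rubber the full-size silhouette of the screwdriver. Origin: centre of its underside (top face at z = 6 mm), z up. Silhouette centred, 215 mm long, handle at +y and blade tip at -y: right when the screwdriver's middle is over the plate's centre and its y axis agrees with the plate's.
- knob_plate: Fixed flat aluminium plate, 76 x 76 mm, 6 mm thick, bearing in dark rubber the full-size silhouette of the lid knob seen from above, a disc of diameter 41 mm. Origin: centre of its underside (top face at z = 6 mm), z up. The disc is centred on the plate.
- rivet_set_plate: Fixed flat aluminium plate, 76 x 76 mm, 6 mm thick, bearing in dark rubber the full-size silhouette of the standing rivet set seen from above, a disc of diameter 24 mm. Origin: centre of its underside (top face at z = 6 mm), z up. The disc is centred on the plate.
- handle_plate_tip (a point): The bracket end of the outline on the pan handle's plate, on its top face, 82 mm from the plate's centre along +y.
- screwdriver_plate_tip (a point): The blade-tip end of the outline on the screwdriver's plate, on its top face, 108 mm from the plate's centre along -y.

How it is judged (in metres and radians):
At the end, for the whole second after the job is handed in: Each thing rests released on its own plate, its centre within 12 mm of the outline's centre; handle and screwdriver flat, within 0.2 rad of the outline and the same way round (bracket at bracket end, blade tip at tip end); knob and rivet set upright within 0.12 rad (horizontal distance between pan_handle and handle_plate below 0.012 m and angle between the y axis of pan_handle and the y axis of handle_plate, either way round below 0.2 rad and horizontal distance between screwdriver_mid and screwdriver_plate below 0.012 m and angle between the y axis of screwdriver_mid and the y axis of screwdriver_plate, either way round below 0.2 rad and z of pan_handle in the frame of handle_plate between 0.003 and 0.01 m and z of screwdriver_mid in the frame of screwdriver_plate between 0.0145 and 0.0225 m and angle between pan_handle's own z axis and vertical below 0.15 rad and y of handle_plate_tip in the frame of pan_handle above 0.06 m and y of screwdriver_plate_tip in the frame of screwdriver_mid below -0.08 m and horizontal distance between lid_knob and knob_plate below 0.012 m and angle between each of lid_knob, rivet_set's own z axis and vertical below 0.12 rad and z of lid_knob in the frame of knob_plate between 0.003 and 0.01 m and horizontal distance between rivet_set and rivet_set_plate below 0.012 m and z of rivet_set in the frame of rivet_set_plate between 0.003 and 0.01 m and linear speed of each of pan_handle, lid_knob, rivet_set below 0.02 m/s); the robot touches nothing.
It also fails if it takes over 118 s, if anything falls off the work surface, if the arm or the gripper's body presses on something with over 40 N, if the wrist force passes 120 N, or if a joint passes its speed limit or range.

## Working session

There is one attempt and no reset: what is moved stays moved. The work goes in short steps, Python scripts to look and compute and a tool call to move; the robot and the scene stay as the last step left them, time stands still between calls to the robot, and variables do not carry over. Pictures are saved under pics/ and viewed, at most 18 in all, crops included, and the job is handed in when it is done.

Besides the shell and the picture viewer there is one more tool, called by a JSON object that holds its "fn" and its "kwargs", one argument or row to a line. jog_arm: Moves the arm, as the interface text tells. Its arguments: {"type":"object","properties":{"rows":{"type":"array"},"grip":{"type":"number"},"force":{"type":"number"}},"required":["rows"]}

```bash
mkdir -p pics; python3 - <<'E'
from bench import r
import cv2,numpy as np
for n in("scene","top"):
    p,d=r.snapshot(n); cv2.imwrite(f"pics/{n}0.png",p); np.savez(f"{n}0.npz",p=p,d=d)
    c=r.camera_params(n); print(n,c)
print(r.camera_params("wrist")); print(r.sense())
E
```

```text
scene {'fx': 461.16599880845206, 'fy': 461.16599880845206, 'cx': 316.64391444749, 'cy': 230.69852345803005, 'dist_coeffs': array([-0.02232833,  0.        ,  0.        ,  0.        ,  0.        ]), 'pose': array([[ 7.60452388e-01, -4.82188750e-01,  4.34978362e-01,
         6.49677952e+01],
       [-6.49188373e-01, -5.47631452e-01,  5.27877116e-01,
        -5.74637591e+02],
       [-1.63285748e-02, -6.83808308e-01, -7.29478975e-01,
         8.82576580e+02],
       [ 0.00000000e+00,  0.00000000e+00,  0.00000000e+00,
         1.00000000e+00]])}
top {'fx': 439.80237614696506, 'fy': 439.80237614696506, 'cx': 321.07437358468246, 'cy': 229.23313930450317, 'dist_coeffs': array([-0.04908276,  0.        ,  0.        ,  0.        ,  0.        ]), 'pose': array([[-9.74630054e-03, -9.84989168e-01,  1.72340794e-01,
         3.51424137e+02],
       [-9.99649657e-01,  5.35611816e-03, -2.59205469e-02,
         3.84425567e+01],
       [ 2.46083802e-02, -1.72533045e-01, -9.84696286e-01,
         1.21827835e+03],
       [ 0.00000000e+00,  0.00000000e+00,  0.00000000e+00,
         1.00000000e+00]])}
{'fx'
[... 538 characters left out ...]
00e+00]])}
{'time': 0.1, 'joint_pos': array([ 6.28293992e+01,  7.51109217e+00,  8.53244441e+01,  1.66918936e-03,
        8.72644796e+01, -4.89447444e+00]), 'qd': array([-0.04344864, -0.12801666, -0.22100199,  0.06163586,  0.04348292,
        0.00991805]), 'joint_efforts': array([ 4.46464310e-04, -5.70962799e+01, -5.01934218e+01, -2.94946431e-04,
        8.47851421e-03,  3.54397753e-05]), 'tool_pos': array([227.18619084, 554.76121711, 230.33266092]), 'tcp_rot': array([-1.79900491e+02, -1.01945007e-02,  1.57723784e+02]), 'ft_force': array([ 0.34981706, -0.14657013, -0.91635234]), 'wrist_torque': array([ 0.00446562,  0.02985872, -0.02235569]), 'grip_force': 0.0, 'finger_gap': 85.48004787347251}
```

View pics/top0.png

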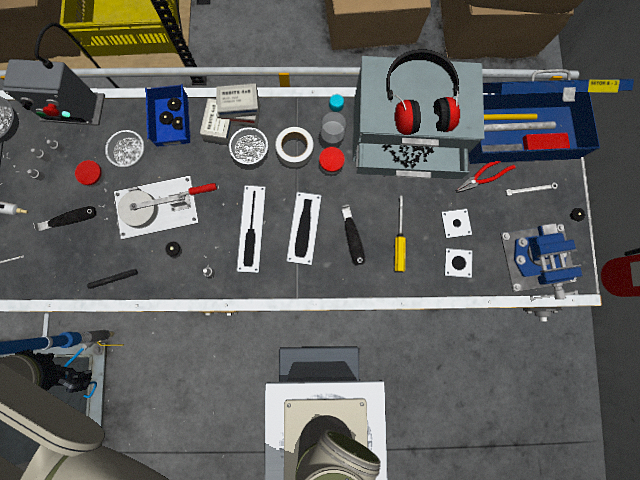

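View pics/scene0.png

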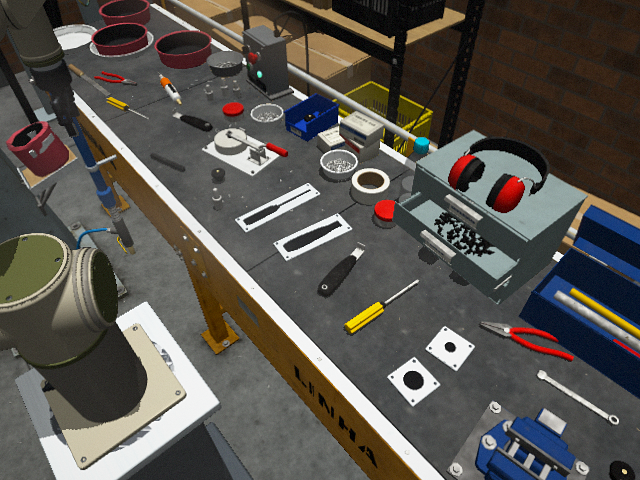

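The top view shows the knob at (173,249), the rivet set at (208,271), the screwdriver plate at (251,228) and the handle plate at (304,228). The handle is at (354,235), the screwdriver at (401,233), the rivet plate at (456,222) and the knob plate at (459,262). The handle's bracket and the blade tip both point up, as on their plates. The scene view shows the same things from the right.

```bash
cat > h.py <<'E'
import cv2,numpy as np
from bench import r
def cam(n,s=None):
    c=r.camera_params(n); K=np.array([[c['fx'],0,c['cx']],[0,c['fy'],c['cy']],[0,0,1.]])
    if n=="wrist":
        from scipy.spatial.transform import Rotation as R
        T=np.eye(4);T[:3,:3]=R.from_euler('xyz',s['tcp_rot'],degrees=True).as_matrix();T[:3,3]=s['tool_pos']
        P=T@c['tool_from_camera']
    else: P=c['pose']
    return K,np.array(c['dist_coeffs']),P
def ray(px,C):
    K,D,P=C; u=cv2.undistortPoints(np.array(px,float).reshape(-1,1,2),K,D)[:,0]
    return P[:3,3],np.c_[u,np.ones(len(u))]@P[:3,:3].T
def onz(px,C,z):
    o,d=ray(px,C); return (o+d*((z-o[2])/d[:,2])[:,None])[:,:2]
def tri(p1,C1,p2,C2):
    o1,d1=ray([p1],C1);o2,d2=ray([p2],C2);d1=d1[0]/np.linalg.norm(d1);d2=d2[0]/np.linalg.norm(d2)
    s=np.linalg.lstsq(np.c_[d1,-d2],o2-o1,rcond=None)[0];a=o1+s[0]*d1;b=o2+s[1]*d2
    return (a+b)/2,np.linalg.norm(a-b)
def proj(X,C):
    K,D,P=C;Pi=np.linalg.inv(P)
    return cv2.projectPoints(np.array(X,float).reshape(-1,3),cv2.Rodrigues(Pi[:3,:3])[0],Pi[:3,3],K,D)[0][:,0]
def comps(mask,lo=30,hi=1e9):
    out=[]
    for c in cv2.findContours(mask.astype(np.uint8)*255,cv2.RETR_EXTERNAL,cv2.CHAIN_APPROX_NONE)[0]:
        a=cv2.contourArea(c)
        if lo<=a<=hi: out.append((c,a,cv2.minAreaRect(c)))
    return out
E
python3 - <<'E'
from h import *
for n,boxes in(("top",dict(plates=(235,180,480,285),hd=(335,200,370,270),sd=(390,190,412,275),kn=(160,235,186,262),rv=(198,258,220,282))),
  ("scene",dict(plates=(230,175,480,405),hd=(315,235,370,300),sd=(340,275,425,338),kn=(205,160,232,187),rv=(206,183,228,212)))):
    C=cam(n); f=np.load(n+"0.npz");p=f['p'];d=f['d'];hsv=cv2.cvtColor(p,cv2.COLOR_BGR2HSV);g=p.max(2)
    for k,(x0,y0,x1,y1) in boxes.items():
        m=np.zeros(g.shape,bool); b=np.s_[y0:y1,x0:x1]
        if k=="plates": m[b]=(hsv[b][...,1]<40)&(g[b]>150)
        elif k=="sd": m[b]=(hsv[b][...,1]>120)&(g[b]>90)
        elif k in("hd","kn"): m[b]=g[b]<42
        else: m[b]=g[b]>110
        print(n,k,"bg",int(np.median(g[b])))
        for c,a,rc in comps(m,12 if k!="plates" else 400):
            q=cv2.boxPoints(rc); w=onz(q,C,6 if k=="plates" else 12)
            print("  a%.0f c(%.1f,%.1f)"%(a,*rc[0]),"world",w.mean(0).round(1),"edges",np.linalg.norm(w[1]-w[0]).round(),np.linalg.norm(w[2]-w[1]).round(), "dir",((w[1]-w[0])/np.linalg.norm(w[1]-w[0])).round(3))
        if k=="plates": pass
p=np.load("top0.npz")['p']; cv2.imwrite("pics/c1.png",cv2.resize(p[180:290,150:480],None,fx=2.4,fy=2.4,interpolation=cv2.INTER_CUBIC))
E
```

```text
top plates bg 86
  a674 c(458.5,262.5) world [ 467.1 -377.3] edges 78.0 77.0 dir [ 0.992 -0.124]
  a632 c(456.3,222.9) world [ 580.1 -378.2] edges 77.0 77.0 dir [ 0.161 -0.987]
  a1676 c(303.5,227.9) world [569.   55.5] edges 199.0 72.0 dir [ 0.991 -0.137]
  a1752 c(250.6,228.7) world [568.2 203.2] edges 245.0 62.0 dir [ 0.998 -0.058]
top hd bg 84
  a489 c(353.5,240.6) world [530.5 -83.1] edges 38.0 133.0 dir [ 0.241 -0.97 ]
top sd bg 88
  a320 c(400.0,253.5) world [ 493.3 -211.8] edges 28.0 98.0 dir [-0.006 -1.   ]
top kn bg 89
  a149 c(173.0,249.0) world [509.5 415.5] edges 39.0 39.0 dir [-0.005 -1.   ]
top rv bg 86
  a27 c(207.0,270.0) world [451.1 319.7] edges 22.0 27.0 dir [-0.005 -1.   ]
scene plates bg 85
  a1316 c(413.3,380.3) world [ 467.5 -378.2] edges 80.0 81.0 dir [ 1.    -0.018]
  a1122 c(449.8,347.3) world [ 580.3 -379.8] edges 79.0 80.0 dir [0.983 0.183]
  a2480 c(295.8,334.9) world [ 353.9 -113.8] edges 40.0 496.0 dir [0.965 0.261]
  a1486 c(312.3,235.7) world [571.4  53.7] edges 218.0 78.0 dir [ 0.992 -0.129]
  a497 c(429.2,213.2) world [857.9 -90.2] edges 87.0 100.0 dir [0.963 0.271]
  a1272 c(277.4,207.3) world [569.2 197.9] edges 260.0 73.0 dir [ 0.998 -0.064]
scene hd bg 82
  a304 c(337.1,275.4) world [528.5 -86.3] edges 142.0 40.0 dir [0.955 0.298]
scene sd bg 83
  a463 c(364.2,316.8) world [ 495.2 -211.2] edges 103.0 31.0 dir [ 0.998 -0.057]
scene kn bg 94
scene rv bg 91
  a16 c(216.8,198.0) world [456.2 334.7] edges 25.0 19.0 dir [ 0.955 -0.298]
```

View pics/c1.png

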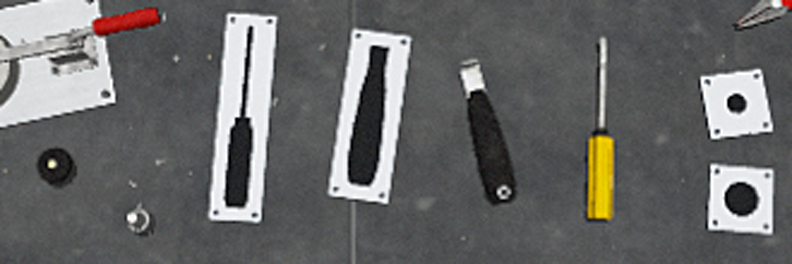

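The crop confirms all eight items and their orientations: handle bracket and blade point away from the robot, on the loose things and on their outlines. Next I move above the knob and rivet set.

{"fn": "jog_arm", "kwargs": {
  "rows": [
    [[-40,-8,0],[0,0,0]],
    [[-85,-18,0],[0,0,0]],
    [[-130,-28,0],[0,0,0]],
    [[-175,-38,0],[0,0,0]],
    [[-220,-48,0],[0,0,0]],
    [[-265,-57,0],[0,0,0]],
    [[-295,-63,0],[0,0,0]],
    [[-310,-67,0],[0,0,0]],
    [[-312,-67,0],[0,0,0]],
    [[-312,-67,0],[0,0,0]]
  ]
}}

```text
time: 1.1
tool_pos: [490.1, 375.4, 230.9]
tcp_rot: [-180.0, -0.1, 157.7]
ft_force: [-0.9, 0.9, -0.4]
finger_gap: 86.0
grip_force: 0.0
```

```bash
cat >> h.py <<'E'
def look(name):
    s=r.sense(); p,d=r.snapshot("wrist"); cv2.imwrite(f"pics/{name}.png",p); np.savez(name+".npz",p=p,d=d)
    C=cam("wrist",s); np.savez(name+"_C.npz",K=C[0],D=C[1],P=C[2]); return s,p,d,C
def load(name):
    f=np.load(name+"_C.npz"); return np.load(name+".npz")['p'],(f['K'],f['D'],f['P'])
def to(s,xyz,yaw=None):
    "tool-frame shift (mm) and turn about tool z (rad) to world xyz, yaw deg"
    from scipy.spatial.transform import Rotation as R
    M=R.from_euler('xyz',s['tcp_rot'],degrees=True).as_matrix()
    sh=M.T@(np.array(xyz,float)-s['tool_pos'])
    y=0 if yaw is None else -np.radians((yaw-s['tcp_rot'][2]+180)%360-180)
    return sh.round(1),round(float(y),3)
E
python3 - <<'E'
from h import *
s,p,d,C=look("w1"); print(s['tool_pos'],s['tcp_rot'],s['joint_pos'])
print(proj([[507,410,32],[507,410,0],[452,320,66],[452,320,0]],C).round())
E
```

```text
[490.09920511 375.36821311 230.91952345] [-1.79981091e+02 -5.70279294e-02  1.57715606e+02] [ 3.26699101e+01  1.01907168e+01  8.23069423e+01  3.58629571e-02
  8.75505693e+01 -3.50472526e+01]
[[369. 213.]
 [366. 206.]
 [251. 202.]
 [264. 190.]]
```

View pics/w1.png

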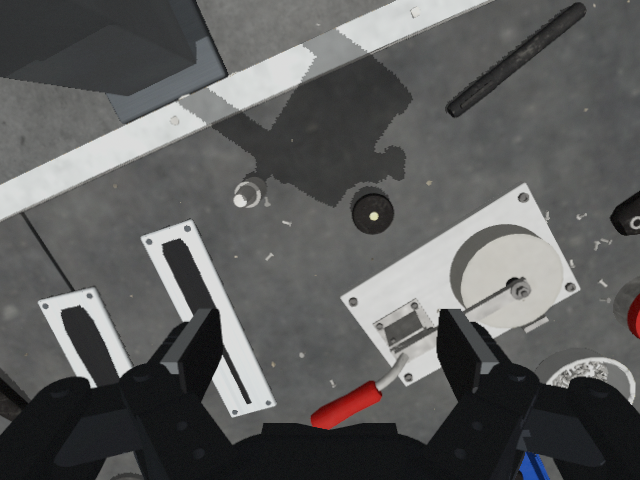

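Wrist view: knob head centred at about (372,213), rivet-set tip at (239,201) with its thick body at about (248,193), and both clear of their surroundings.

```bash
python3 - <<'E'
from h import *
p,C=load("w1"); T=cam("top"); S=cam("scene"); s=r.sense()
g=cv2.medianBlur(p.max(2),3)
m=np.zeros(g.shape,bool); m[180:245,345:400]=g[180:245,345:400]<45
for c,a,rc in comps(m,200): print("knob",a,rc, cv2.minEnclosingCircle(c))
kn=cv2.minEnclosingCircle(max(comps(m,200),key=lambda t:t[1])[0])[0]
print("tri knob",tri(kn,C,(173.0,249.0),T), onz([kn],C,28),onz([(173,249)],T,28))
m=np.zeros(g.shape,bool); m[170:220,225:270]=g[170:220,225:270]>100
for c,a,rc in comps(m,20): print("rv",a,rc)
print("rv tip",tri((239,201),C,(206.3,271.5),T),onz([(239,201)],C,66),onz([(248,193)],C,36),onz([(207,270)],T,40))
cv2.imwrite("pics/c2.png",np.hstack([cv2.resize(p[165:250,220:405],None,fx=4,fy=4)]))
E
```

```text
knob 1228.5 ((372.0, 213.0), (40.0, 40.0), 90.0) ((372.4022521972656, 212.87217712402344), 20.90045166015625)
tri knob (array([509.01105329, 412.27705171,  24.05725718]), np.float64(2.455928593397746)) [[509.17858716 412.65999307]] [[507.35931809 410.48508128]]
rv 33.0 ((266.5, 201.5), (9.0, 5.0), 90.0)
rv 616.0 ((248.10000610351562, 196.30001831054688), (31.75216293334961, 28.174455642700195), 26.56505012512207)
rv tip (array([445.31048834, 309.85421637,  61.88530254]), np.float64(4.4666748561841825)) [[447.20130072 311.06839196]] [[446.2081484  312.99803672]] [[448.7980724  313.18319959]]
```

View pics/c2.png

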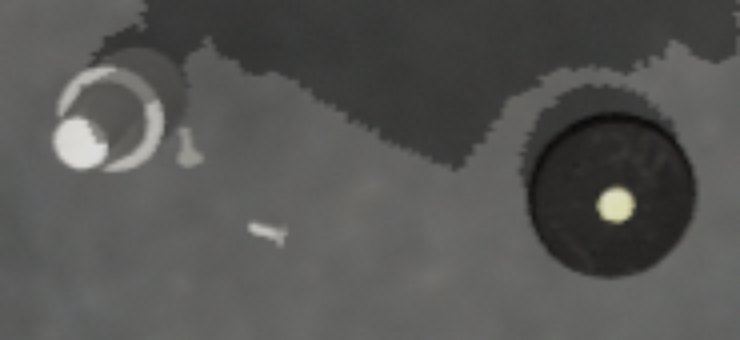

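{"fn": "jog_arm", "kwargs": {
  "rows": [
    [[-3,20,10],[0,0,0]],
    [[-3,38,35],[0,0,0]],
    [[-3,41,75],[0,0,0]],
    [[-3,41,115],[0,0,0]],
    [[-3,41,150],[0,0,0]],
    [[-3,41,180],[0,0,0]],
    [[-3,41,205],[0,0,0]],
    [[-3,41,220],[0,0,0]],
    [[-3,41,227],[0,0,0]],
    [[-3,41,227],[0,0,0]]
  ]
}}

```text
time: 2.15
tool_pos: [508.2, 412.2, 3.9]
tcp_rot: [-180.0, -0.0, 157.8]
ft_force: [0.3, -0.4, -0.4]
finger_gap: 85.4
grip_force: 0.0
```

{"fn": "jog_arm", "kwargs": {
  "rows": [
    [[0,0,0],[0,0,0]],
    [[0,0,0],[0,0,0]],
    [[0,0,0],[0,0,0]],
    [[0,0,0],[0,0,0]],
    [[0,0,0],[0,0,0]],
    [[0,0,0],[0,0,0]],
    [[0,0,0],[0,0,0]],
    [[0,0,0],[0,0,0]]
  ],
  "grip": 25,
  "force": 40
}}

```text
time: 2.95
tool_pos: [510.2, 412.6, 6.0]
tcp_rot: [179.9, 0.1, 157.7]
ft_force: [-0.2, 1.8, 6.8]
finger_gap: 35.7
grip_force: 39.5
```

{"fn": "jog_arm", "kwargs": {
  "rows": [
    [[0,0,-8],[0,0,0]],
    [[0,0,-25],[0,0,0]],
    [[0,0,-50],[0,0,0]],
    [[0,0,-80],[0,0,0]],
    [[0,0,-105],[0,0,0]],
    [[0,0,-120],[0,0,0]],
    [[0,0,-120],[0,0,0]]
  ]
}}

```text
time: 3.65
tool_pos: [510.8, 412.8, 128.3]
tcp_rot: [179.7, 0.2, 157.7]
ft_force: [-0.4, 0.1, 0.9]
finger_gap: 35.4
grip_force: 39.9
```

```bash
python3 - <<'E'
from h import *
s,p,d,C=look("w2"); print(s['tool_pos'],s['finger_gap'],s['grip_force'],s['ft_force'])
print(to(s,(467,-378,123)),to(s,(467,-378,60)))
cv2.imwrite("pics/w2c.png",p[200:480,120:540])
E
```

```text
[510.75853077 412.84932359 128.31455263] 35.37971288482394 39.91514384339098 [-0.3557905  0.1419704  0.878142 ]
(array([-259.3, -748.4,    2.6]), 0.0) (array([-259.1, -748.7,   65.6]), 0.0)
```

View pics/w2c.png

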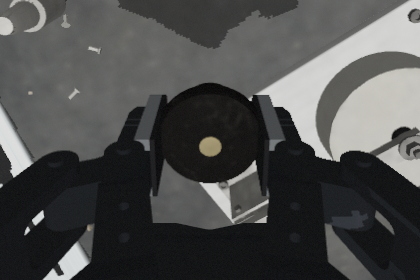

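The knob hangs between the pads, at about (329,338) in the full picture, and looks upright. I check its offset in the tool.

```bash
python3 - <<'E'
from h import *
p,C=load("w2"); s=r.sense(); g=p.max(2)
# head ellipse: crop outline left 161..259 , top 83, bottom 184
q=[(120+210,200+134),(120+161,200+133),(120+259,200+133),(120+210,283),(120+210,384)]
for z in (140,146,152): 
    w=onz(q,C,z); print(z,[to(s,(*a,z))[0] for a in w])
print("grasp pt px",proj([[*s['tool_pos'][:2],s['tool_pos'][2]+19]],C))
E
```

```text
140 [array([ -5.7,   1.9, -14.1]), array([ -5.2, -17.9, -14.2]), array([ -5.3,  21.8, -14.1]), array([ 16.8,   1.9, -14.2]), array([-30. ,   1.9, -14.1])]
146 [array([ -2.1,   1.9, -20.2]), array([ -1.6, -17.1, -20.2]), array([ -1.7,  20.9, -20.1]), array([ 19.4,   1.9, -20.2]), array([-25.3,   1.9, -20.1])]
152 [array([  1.6,   1.9, -26.2]), array([  2. , -16.2, -26.2]), array([  2. ,  19.9, -26.1]), array([ 22. ,   1.8, -26.2]), array([-20.5,   1.9, -26.1])]
grasp pt px [[325.24222455 327.81616771]]
```

{"fn": "jog_arm", "kwargs": {
  "rows": [
    [[-5,-14,0],[0,0,0]],
    [[-15,-43,0],[0,0,0]],
    [[-28,-80,0],[0,0,0]],
    [[-43,-123,0],[0,0,0]],
    [[-57,-165,0],[0,0,0]],
    [[-72,-208,0],[0,0,0]],
    [[-87,-250,0],[0,0,0]],
    [[-101,-293,0],[0,0,0]],
    [[-116,-335,0],[0,0,0]],
    [[-131,-378,0],[0,0,0]]
  ]
}}

```text
time: 4.7
tool_pos: [485.2, 10.8, 122.3]
tcp_rot: [-179.9, -0.2, 157.7]
ft_force: [1.1, -0.1, 0.4]
finger_gap: 35.4
grip_force: 40.0
```

{"fn": "jog_arm", "kwargs": {
  "rows": [
    [[-15,-43,0],[0,0,0]],
    [[-29,-85,0],[0,0,0]],
    [[-44,-128,0],[0,0,0]],
    [[-59,-170,0],[0,0,0]],
    [[-74,-213,0],[0,0,0]],
    [[-88,-255,0],[0,0,0]],
    [[-103,-298,0],[0,0,0]],
    [[-114,-331,0],[0,0,0]],
    [[-124,-359,0],[0,0,0]],
    [[-128,-370,0],[0,0,0]]
  ]
}}

```text
time: 5.7
tool_pos: [463.5, -380.4, 122.0]
tcp_rot: [180.0, -0.2, 157.6]
ft_force: [0.2, 0.9, -0.6]
finger_gap: 35.6
grip_force: 40.0
```

{"fn": "jog_arm", "kwargs": {
  "rows": [
    [[0,0,0],[0,0,0]],
    [[0,0,0],[0,0,0]],
    [[0,0,0],[0,0,0]]
  ]
}}

```text
time: 6.0
tool_pos: [465.3, -376.9, 123.7]
tcp_rot: [180.0, -0.1, 157.8]
ft_force: [-0.1, 0.6, -1.0]
finger_gap: 35.4
grip_force: 40.0
```

```bash
python3 - <<'E'
from h import *
s,p,d,C=look("w3"); print(s['tool_pos'],s['tcp_rot'],s['finger_gap'],s['joint_pos'])
print(to(s,(467,-378,10)))
hsv=cv2.cvtColor(p,cv2.COLOR_BGR2HSV); m=(hsv[...,1]<40)&(p.max(2)>140)
for c,a,rc in comps(m,1500):
    w=onz(cv2.boxPoints(rc),C,6); print(a,rc,w.round(1).tolist(),w.mean(0))
E
```

```text
[ 465.27372952 -376.92050263  123.68799634] [ 1.79952230e+02 -6.53329029e-02  1.57796340e+02] 35.44797313948809 [-4.39285620e+01  1.15845803e+01  9.21460822e+01  2.07807321e-02
  7.63477128e+01 -1.11729793e+02]
(array([ -2.1,  -0.4, 113.7]), 0.0)
9548.5 ((327.4263610839844, 236.4359130859375), (98.47101593017578, 103.59378051757812), 73.46515655517578) [[427.1, -411.3], [434.4, -338.1], [508.7, -343.4], [502.7, -422.9]] [ 468.23766197 -378.91169483]
24636.5 ((260.0667724609375, 94.0780029296875), (55.43995666503906, 591.9526977539062), 66.31306457519531) [[337.8, -597.4], [344.1, -202.8], [375.6, -196.5], [375.6, -605.8]] [ 358.27025549 -400.61015894]
```

View pics/w3.png

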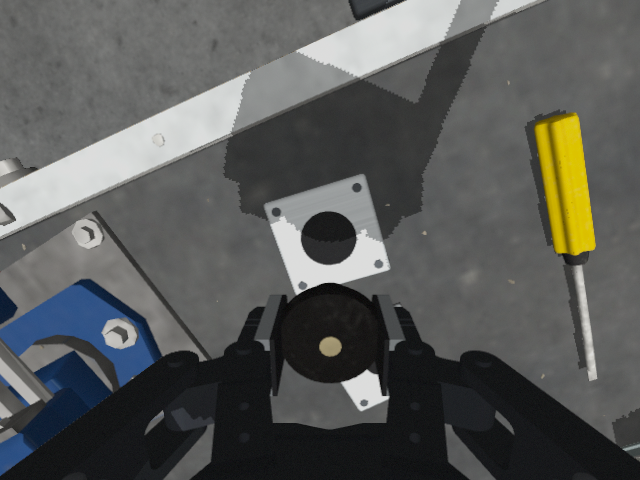

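The view shows the knob plate's disc at (329,238), the held knob at (329,335) and the vise at left, out of finger range. I lower and release.

{"fn": "jog_arm", "kwargs": {
  "rows": [
    [[-2,-1,10],[0,0,0]],
    [[-3,-2,35],[0,0,0]],
    [[-3,-2,65],[0,0,0]],
    [[-3,-2,88],[0,0,0]],
    [[-3,-2,100],[0,0,0]],
    [[-3,-2,106],[0,0,0]],
    [[-3,-2,109],[0,0,0]],
    [[-3,-2,111],[0,0,0]],
    [[-3,-2,111],[0,0,0]],
    [[-3,-2,111],[0,0,0]]
  ]
}}

```text
time: 7.05
tool_pos: [467.8, -382.1, 14.3]
tcp_rot: [-180.0, 0.1, 157.7]
ft_force: [0.4, -0.2, -0.5]
finger_gap: 35.7
grip_force: 40.0
```

{"fn": "jog_arm", "kwargs": {
  "rows": [
    [[0,1,1],[0,0,0]],
    [[1,2,2],[0,0,0]],
    [[1,2,2],[0,0,0]],
    [[1,2,2],[0,0,0]]
  ]
}}

```text
time: 7.45
tool_pos: [467.5, -379.8, 12.0]
tcp_rot: [-180.0, 0.1, 157.7]
ft_force: [-0.2, -1.0, 4.0]
finger_gap: 35.4
grip_force: 40.1
```

{"fn": "jog_arm", "kwargs": {
  "rows": [
    [[0,0,0],[0,0,0]],
    [[0,0,0],[0,0,0]],
    [[0,0,0],[0,0,0]],
    [[0,0,0],[0,0,0]],
    [[0,0,0],[0,0,0]]
  ],
  "grip": 65
}}

```text
time: 7.95
tool_pos: [466.9, -379.2, 11.1]
tcp_rot: [180.0, -0.0, 157.7]
ft_force: [-0.0, 0.6, -0.1]
finger_gap: 65.3
grip_force: 0.0
```

{"fn": "jog_arm", "kwargs": {
  "rows": [
    [[0,0,-8],[0,0,0]],
    [[0,0,-30],[0,0,0]],
    [[0,0,-65],[0,0,0]],
    [[0,0,-105],[0,0,0]],
    [[0,0,-145],[0,0,0]],
    [[0,0,-180],[0,0,0]],
    [[0,0,-200],[0,0,0]],
    [[0,0,-210],[0,0,0]],
    [[0,0,-210],[0,0,0]]
  ]
}}

```text
time: 8.85
tool_pos: [467.7, -379.9, 223.3]
tcp_rot: [-179.9, 0.2, 157.7]
ft_force: [-0.4, 0.1, -0.3]
finger_gap: 65.3
grip_force: 0.0
```

```bash
python3 - <<'E'
from h import *
s,p,d,C=look("w4"); print(s['tool_pos'],s['tcp_rot'],s['finger_gap'])
print(to(s,(447,312,230)), proj([[467,-378,6],[467,-378,38]],C))
cv2.imwrite("pics/w4c.png",p[100:400,150:600])
E
```

```text
[ 467.68412014 -379.91871241  223.25299777] [-1.79936042e+02  1.68760415e-01  1.57723456e+02] 65.26557204942496
(array([281.4, 632.4,  -8.3]), 0.0) [[330.50383822 203.96217745]
 [330.56080014 211.11484015]]
```

View pics/w4c.png

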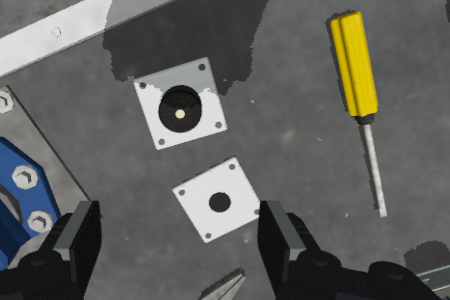

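The knob stands centred on its disc at (330,209), and the screwdriver lies from (497,115) to its tip at (532,315). I take the screwdriver next and measure it from this view against the top view.

```bash
python3 - <<'E'
from h import *
p,C=load("w4"); T=cam("top"); s=r.sense()
pt=np.load("top0.npz")['p']
def yel(p):
    h=cv2.cvtColor(p,cv2.COLOR_BGR2HSV); m=cv2.inRange(h,(20,120,90),(35,255,255)); return m
cs=[]
for n,q,c in(("w",p,C),("t",pt,T)):
    m=yel(q); 
    if n=="t": m[:190]=0
    k=max(comps(m>0,100),key=lambda t:t[1])[0]; rc=cv2.minAreaRect(k); cs.append(rc[0])
    w=onz(cv2.boxPoints(rc),c,14); print(n,rc,w.round(1).tolist(),w.mean(0))
    l=onz(k.reshape(-1,2),c,14); v=cv2.fitLine(l.astype(np.float32),cv2.DIST_L2,0,.01,.01).ravel(); print("axis",v, np.degrees(np.arctan2(v[1],v[0])))
print("tri",tri(cs[0],C,cs[1],T)); 
tw=onz([(532,315)],C,12.5);tt=onz([(400.8,195.8)],T,12.5);print("tip",tw,tt)
mp=(cv2.cvtColor(p,cv2.COLOR_BGR2HSV)[...,1]<40)&(p.max(2)>140)
for c,a,rc in comps(mp,1500): print(a,rc[0],onz([rc[0]],C,6))
E
```

```text
w ((504.4038391113281, 164.5192413330078), (104.33378601074219, 32.359161376953125), 78.69007110595703) [[441.5, -223.1], [447.0, -194.9], [547.2, -199.4], [541.6, -230.0]] [ 494.31456354 -211.84158421]
axis [ 9.9894124e-01 -4.6004184e-02  4.9277905e+02 -2.1170177e+02] -2.6367762
t ((400.0, 253.5), (35.0, 10.0), 90.0) [[541.9, -199.3], [541.7, -227.4], [444.2, -223.3], [444.4, -195.6]] [ 493.05843466 -211.41699968]
axis [ 9.9774373e-01 -6.7137681e-02  4.9239203e+02 -2.1074167e+02] -3.8496008
tri (array([ 492.66922445, -211.49625546,   13.22016819]), np.float64(0.324250696006045))
tip [[ 659.76344529 -222.64630984]] [[ 657.63080217 -220.75382274]]
4333.0 (368.46160888671875, 300.98150634765625) [[ 580.53031256 -380.23125321]]
5528.5 (330.32208251953125, 204.4306182861328) [[ 467.36788346 -378.34428603]]
18836.5 (270.6883544921875, 105.54754638671875) [[ 361.25656588 -394.11283648]]
```

{"fn": "jog_arm", "kwargs": {
  "rows": [
    [[4,25,0],[0,0,-0.1]],
    [[10,65,0],[0,0,-0.2]],
    [[16,105,0],[0,0,-0.3]],
    [[22,140,10],[0,0,-0.328]],
    [[26,162,35],[0,0,-0.328]],
    [[26,170,70],[0,0,-0.328]],
    [[26,170,110],[0,0,-0.328]],
    [[26,170,145],[0,0,-0.328]],
    [[26,170,165],[0,0,-0.328]],
    [[26,170,165],[0,0,-0.328]]
  ],
  "grip": 85
}}

```text
time: 9.9
tool_pos: [502.9, -209.7, 50.2]
tcp_rot: [179.7, -0.6, 176.5]
ft_force: [-0.3, -0.5, 0.2]
finger_gap: 84.8
grip_force: 0.0
```

{"fn": "jog_arm", "kwargs": {
  "rows": [
    [[0,0,15],[0,0,0]],
    [[0,0,30],[0,0,0]],
    [[0,0,42],[0,0,0]],
    [[0,0,50],[0,0,0]],
    [[0,0,54],[0,0,0]],
    [[0,0,55],[0,0,0]],
    [[0,0,55],[0,0,0]]
  ]
}}

```text
time: 10.6
tool_pos: [507.7, -212.3, 1.6]
tcp_rot: [-180.0, 0.0, 176.5]
ft_force: [-1.1, 0.2, 0.2]
finger_gap: 85.1
grip_force: 0.0
```

{"fn": "jog_arm", "kwargs": {
  "rows": [
    [[0,0,-2],[0,0,0]],
    [[0,0,-2],[0,0,0]],
    [[0,0,-2],[0,0,0]],
    [[0,0,-2],[0,0,0]],
    [[0,0,-2],[0,0,0]],
    [[0,0,-2],[0,0,0]],
    [[0,0,-2],[0,0,0]],
    [[0,0,-2],[0,0,0]],
    [[0,0,-2],[0,0,0]]
  ],
  "grip": 15,
  "force": 60
}}

```text
time: 11.5
tool_pos: [507.8, -212.4, 3.9]
tcp_rot: [-180.0, 0.0, 176.5]
ft_force: [-0.4, -0.3, 5.1]
finger_gap: 25.7
grip_force: 59.3
```

{"fn": "jog_arm", "kwargs": {
  "rows": [
    [[0,0,-8],[0,0,0]],
    [[0,0,-25],[0,0,0]],
    [[0,0,-50],[0,0,0]],
    [[0,0,-80],[0,0,0]],
    [[0,0,-105],[0,0,0]],
    [[0,0,-120],[0,0,0]],
    [[0,0,-120],[0,0,0]],
    [[0,0,-120],[0,0,0]]
  ]
}}

```text
time: 12.3
tool_pos: [507.1, -212.0, 122.5]
tcp_rot: [180.0, -0.0, 176.5]
ft_force: [-0.2, 0.4, -0.9]
finger_gap: 25.9
grip_force: 59.3
```

```bash
python3 - <<'E'
from h import *
s,p,d,C=look("w5"); print(s['tool_pos'],s['tcp_rot'],s['finger_gap'],s['grip_force'])
E
```

```text
[ 507.05878208 -211.98753681  122.48743824] [ 1.79982826e+02 -3.74901231e-02  1.76517770e+02] 25.89757214013133 59.3204577639699
```

View pics/w5.png

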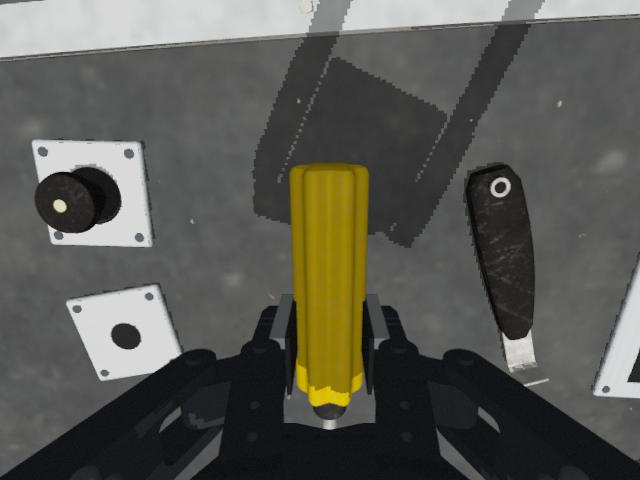

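The screwdriver is held level and aligned, handle end at (329,166). The pan handle is visible from (495,168) to (525,380), and the knob still stands on its plate. I work out offsets and measure the pan handle.

```bash
python3 - <<'E'
from h import *
p,C=load("w5"); s=r.sense(); T=cam("top")
for z in(124,131,140): print("end",z,to(s,(*onz([(329,166)],C,z)[0],z)))
S=(568.0,203.0); a=np.radians(180-3.4); off=None
# TCP target: plate centre + 45 mm toward handle (+y)
t=np.array(S)+45*np.array([np.cos(a),np.sin(a)]); print("tcp xy",t,to(s,(*t,122),176.6))
g=p.max(2); m=np.zeros(g.shape,bool); m[155:345,455:545]=g[155:345,455:545]<52
k=max(comps(m,500),key=lambda t:t[1]); print(k[1],k[2])
w=onz(cv2.boxPoints(k[2]),C,14); print("hd",w.round(1).tolist(),w.mean(0),tri(k[2][0],C,(353.5,240.6),T))
l=onz(k[0].reshape(-1,2),C,14); v=cv2.fitLine(l.astype(np.float32),cv2.DIST_L2,0,.01,.01).ravel(); print(np.degrees(np.arctan2(v[1],v[0])))
print("bracket end",onz([(524,376)],C,8))
E
```

```text
end 124 (array([60.3, -0.1, -2.2]), 0.0)
end 131 (array([61. , -0.1, -9.2]), 0.0)
end 140 (array([ 61.9,  -0. , -18.2]), 0.0)
tcp xy [523.07920774 205.66878681] (array([8.800e+00, 4.176e+02, 1.000e-01]), -0.001)
8517.0 ((504.2884826660156, 250.94232177734375), (176.5045166015625, 60.599884033203125), 78.69007110595703)
hd [[465.2, -122.8], [459.6, -83.1], [593.7, -44.0], [601.3, -89.8]] [529.95654554 -84.91381205] (array([529.29253831, -83.10658807,   6.32207118]), np.float64(3.2491447056818297))
14.729895
bracket end [[638.33929932 -57.79991563]]
```

{"fn": "jog_arm", "kwargs": {
  "rows": [
    [[1,10,0],[0,0,0]],
    [[2,35,0],[0,0,0]],
    [[3,75,0],[0,0,0]],
    [[4,118,0],[0,0,0]],
    [[5,162,0],[0,0,0]],
    [[6,206,0],[0,0,0]],
    [[7,250,0],[0,0,0]],
    [[8,294,0],[0,0,0]],
    [[9,336,0],[0,0,0]],
    [[10,372,0],[0,0,0]]
  ]
}}

```text
time: 13.35
tool_pos: [518.5, 162.4, 121.9]
tcp_rot: [-180.0, -0.1, 176.6]
ft_force: [0.2, -0.1, -0.8]
finger_gap: 25.9
grip_force: 59.3
```

{"fn": "jog_arm", "kwargs": {
  "rows": [
    [[0,28,0],[0,0,0]],
    [[0,41,0],[0,0,0]],
    [[0,46,0],[0,0,0]],
    [[0,46,0],[0,0,0]],
    [[0,46,0],[0,0,0]],
    [[0,46,0],[0,0,0]]
  ]
}}

```text
time: 13.95
tool_pos: [522.9, 204.4, 123.2]
tcp_rot: [-180.0, -0.0, 176.4]
ft_force: [0.4, 0.2, -1.1]
finger_gap: 25.8
grip_force: 59.3
```

```bash
python3 - <<'E'
from h import *
s,p,d,C=look("w6"); print(s['tool_pos'],s['tcp_rot'],s['finger_gap'])
m=(cv2.cvtColor(p,cv2.COLOR_BGR2HSV)[...,1]<40)&(p.max(2)>140)
for c,a,rc in comps(m,1500): w=onz(cv2.boxPoints(rc),C,6); print(a,rc,w.round(1).tolist(),w.mean(0))
print(to(s,(522,205.7,11)))
E
```

```text
[522.89867787 204.44418548 123.16418161] [-1.79979505e+02 -1.28888130e-02  1.76431050e+02] 25.771875636855842
9331.5 ((589.31591796875, 355.53839111328125), (146.31871032714844, 120.04402160644531), 82.303955078125) [[577.8, 349.0], [570.3, 440.2], [712.3, 485.8], [721.9, 380.6]] [645.57714055 413.91206746]
10302.0 ((142.15841674804688, 282.08416748046875), (230.45062255859375, 97.21514129638672), 84.2894058227539) [[467.1, 33.9], [465.1, 103.7], [655.7, 88.0], [661.4, 2.1]] [562.30678843  56.92449611]
2542.5 ((330.0, 210.5), (165.0, 84.0), 90.0) [[447.1, 181.4], [450.6, 238.0], [572.2, 234.6], [568.3, 169.9]] [509.53379907 205.96195047]
5566.5 ((190.5, 15.0), (30.0, 381.0), 90.0) [[357.9, 8.1], [375.0, 245.8], [391.6, 245.4], [374.6, 3.0]] [374.77860319 125.55387659]
(array([  0.9,   1.2, 112.2]), 0.0)
```

View pics/w6.png

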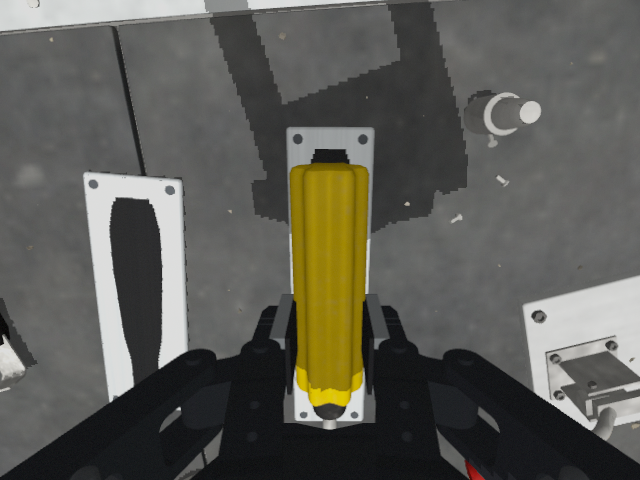

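The screwdriver hangs straight over its outline: plate end at (331,128), outline end at (331,150), screwdriver axis at x≈329. I lower it.

{"fn": "jog_arm", "kwargs": {
  "rows": [
    [[0,1,10],[0,0,0]],
    [[0,1,35],[0,0,0]],
    [[0,1,65],[0,0,0]],
    [[0,1,88],[0,0,0]],
    [[0,1,100],[0,0,0]],
    [[0,1,106],[0,0,0]],
    [[0,1,110],[0,0,0]],
    [[0,1,112],[0,0,0]],
    [[0,1,112],[0,0,0]],
    [[0,1,112],[0,0,0]]
  ]
}}

```text
time: 15.0
tool_pos: [523.6, 206.9, 12.2]
tcp_rot: [180.0, 0.1, 176.5]
ft_force: [-0.8, 0.0, -0.3]
finger_gap: 26.1
grip_force: 59.3
```

{"fn": "jog_arm", "kwargs": {
  "rows": [
    [[0,0,1],[0,0,0]],
    [[0,-1,2],[0,0,0]],
    [[0,-1,2],[0,0,0]],
    [[0,-1,2],[0,0,0]]
  ]
}}

```text
time: 15.4
tool_pos: [523.3, 206.0, 9.9]
tcp_rot: [180.0, 0.1, 176.5]
ft_force: [-1.3, 1.8, 3.9]
finger_gap: 25.9
grip_force: 59.8
```

{"fn": "jog_arm", "kwargs": {
  "rows": [
    [[0,0,0],[0,0,0]],
    [[0,0,0],[0,0,0]],
    [[0,0,0],[0,0,0]],
    [[0,0,0],[0,0,0]],
    [[0,0,0],[0,0,0]],
    [[0,0,0],[0,0,0]]
  ],
  "grip": 60
}}

```text
time: 16.0
tool_pos: [522.8, 205.6, 9.2]
tcp_rot: [-180.0, -0.0, 176.5]
ft_force: [0.4, -0.4, 0.5]
finger_gap: 60.0
grip_force: 0.0
```

{"fn": "jog_arm", "kwargs": {
  "rows": [
    [[0,0,-8],[0,0,0]],
    [[0,0,-30],[0,0,0]],
    [[0,0,-65],[0,0,0]],
    [[0,0,-105],[0,0,0]],
    [[0,0,-145],[0,0,0]],
    [[0,0,-180],[0,0,0]],
    [[0,0,-200],[0,0,0]],
    [[0,0,-210],[0,0,0]],
    [[0,0,-210],[0,0,0]],
    [[0,0,-210],[0,0,0]]
  ]
}}

```text
time: 17.0
tool_pos: [522.3, 205.5, 218.0]
tcp_rot: [-180.0, -0.1, 176.5]
ft_force: [-1.3, 0.4, 0.5]
finger_gap: 60.1
grip_force: 0.0
```

```bash
python3 - <<'E'
from h import *
s,p,d,C=look("w7"); print(s['tool_pos'],s['tcp_rot'],s['finger_gap'])
q=cv2.inRange(cv2.cvtColor(p,cv2.COLOR_BGR2HSV),(20,120,60),(35,255,255))
for c,a,rc in comps(q>0,500): print(a,rc,onz(cv2.boxPoints(rc),C,18).round(1).tolist())
m=(cv2.cvtColor(p,cv2.COLOR_BGR2HSV)[...,1]<40)&(p.max(2)>130)
for c,a,rc in comps(m,2000): w=onz(cv2.boxPoints(rc),C,6); print(a,rc[0],w.round(1).tolist(),w.mean(0))
print(to(s,(447,312,230)))
E
```

```text
[522.26257662 205.47469115 218.04754194] [-1.79966936e+02 -8.89174773e-02  1.76516285e+02] 60.1277756028941
2936.5 ((329.5, 196.0), (104.0, 31.0), 90.0) [[461.0, 195.4], [462.7, 223.3], [561.0, 218.6], [559.2, 188.3]]
3501.5 (576.5690307617188, 338.50775146484375) [[676.5, 391.5], [651.4, 532.3], [694.7, 549.0], [721.5, 403.6]] [686.01652007 469.07905414]
8856.0 (565.2388916015625, 289.87786865234375) [[589.9, 343.0], [553.2, 513.8], [663.3, 561.9], [706.6, 376.6]] [628.24425238 448.82892145]
11893.0 (182.40928649902344, 253.87991333007812) [[467.0, 33.8], [470.7, 103.3], [671.6, 75.2], [668.1, -6.5]] [569.3446014   51.44621224]
13249.0 (328.9999694824219, 243.49996948242188) [[690.9, 160.3], [447.3, 181.2], [450.7, 238.1], [695.0, 229.4]] [570.96945807 202.26290965]
22421.5 (318.788818359375, 22.75629234313965) [[342.1, -72.8], [340.8, 475.2], [375.2, 483.7], [377.8, -80.9]] [358.96524025 201.32144117]
(array([ 81.6, 101.7, -11.9]), 0.0)
```

View pics/w7.png

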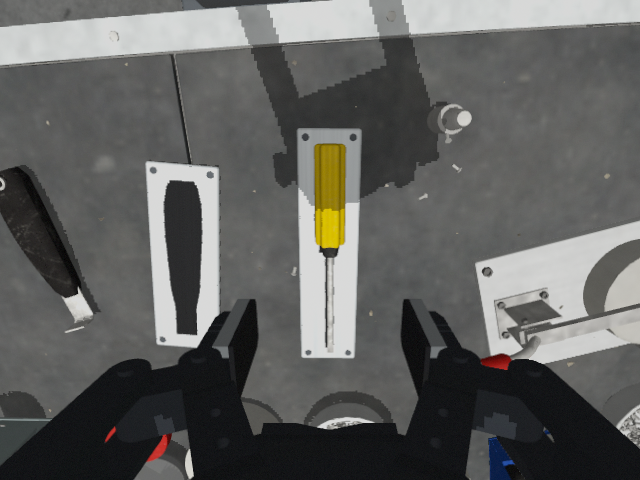

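The screwdriver lies over its outline (axis x≈330, from 144 to 350, plate from 128 to 358). The rivet set is at (453,118) with its tip at (464,118).

```bash
python3 - <<'E'
from h import *
p,C=load("w7"); p1,C1=load("w1"); s=r.sense()
print("ring z36",onz([(453.5,118.5)],C,36),"w1",onz([(247.5,194.5)],C1,36))
print("tip z66",onz([(464,118)],C,66),onz([(240,200.7)],C1,66)); print(tri((464,118),C,(240,200.7),C1),tri((453.5,118.5),C,(247.5,194.5),C1))
print(to(s,(447,311.5,5)))
E
```

```text
ring z36 [[446.5602605  314.30322476]] w1 [[447.2867921  311.96081316]]
tip z66 [[446.74140576 312.73492889]] [[447.2923101  311.96597612]]
(array([446.96334869, 312.3241131 ,  67.2854467 ]), np.float64(0.4410373116403672)) (array([446.77181809, 313.04244959,  40.05232697]), np.float64(0.4014984928335212))
(array([ 80.7, 101.6, 212.5]), 0.0)
```

{"fn": "jog_arm", "kwargs": {
  "rows": [
    [[15,18,0],[0,0,0]],
    [[40,50,0],[0,0,0]],
    [[65,82,0],[0,0,0]],
    [[78,99,10],[0,0,0]],
    [[81,103,40],[0,0,0]],
    [[81,103,75],[0,0,0]],
    [[81,103,100],[0,0,0]],
    [[81,103,115],[0,0,0]],
    [[81,103,120],[0,0,0]],
    [[81,103,120],[0,0,0]]
  ],
  "grip": 85
}}

```text
time: 18.05
tool_pos: [447.8, 313.0, 98.5]
tcp_rot: [-179.9, -0.1, 176.5]
ft_force: [0.9, -0.8, 0.4]
finger_gap: 85.0
grip_force: 0.0
```

{"fn": "jog_arm", "kwargs": {
  "rows": [
    [[0,0,8],[0,0,0]],
    [[0,0,25],[0,0,0]],
    [[0,0,45],[0,0,0]],
    [[0,0,65],[0,0,0]],
    [[0,0,78],[0,0,0]],
    [[0,0,87],[0,0,0]],
    [[0,0,92],[0,0,0]],
    [[0,0,93],[0,0,0]],
    [[0,0,93],[0,0,0]]
  ]
}}

```text
time: 18.95
tool_pos: [448.7, 313.6, 6.9]
tcp_rot: [180.0, 0.0, 176.5]
ft_force: [0.4, -0.3, 0.8]
finger_gap: 84.9
grip_force: 0.0
```

{"fn": "jog_arm", "kwargs": {
  "rows": [
    [[0,0,1],[0,0,0]],
    [[1,-1,1],[0,0,0]],
    [[1,-1,1],[0,0,0]],
    [[1,-1,1],[0,0,0]],
    [[1,-1,1],[0,0,0]],
    [[1,-1,1],[0,0,0]]
  ],
  "grip": 32,
  "force": 20
}}

```text
time: 19.55
tool_pos: [447.2, 312.4, 5.4]
tcp_rot: [180.0, 0.0, 176.5]
ft_force: [0.0, -0.4, 0.4]
finger_gap: 32.0
grip_force: 0.0
```

{"fn": "jog_arm", "kwargs": {
  "rows": [
    [[0,0,0],[0,0,0]],
    [[0,0,0],[0,0,0]],
    [[0,0,0],[0,0,0]],
    [[0,0,0],[0,0,0]]
  ],
  "grip": 24
}}

```text
time: 19.95
tool_pos: [447.2, 312.4, 5.3]
tcp_rot: [-180.0, -0.0, 176.5]
ft_force: [-0.1, -0.9, 1.0]
finger_gap: 23.9
grip_force: 0.5
```

{"fn": "jog_arm", "kwargs": {
  "rows": [
    [[0,0,0],[0,0,0]],
    [[0,0,0],[0,0,0]],
    [[0,0,0],[0,0,0]],
    [[0,0,0],[0,0,0]],
    [[0,0,0],[0,0,0]]
  ],
  "grip": 12,
  "force": 60
}}

```text
time: 20.45
tool_pos: [447.4, 312.6, 5.5]
tcp_rot: [180.0, 0.0, 176.5]
ft_force: [0.0, 0.1, 4.0]
finger_gap: 22.2
grip_force: 59.0
```

{"fn": "jog_arm", "kwargs": {
  "rows": [
    [[0,0,-8],[0,0,0]],
    [[0,0,-25],[0,0,0]],
    [[0,0,-50],[0,0,0]],
    [[0,0,-80],[0,0,0]],
    [[0,0,-105],[0,0,0]],
    [[0,0,-120],[0,0,0]],
    [[0,0,-120],[0,0,0]],
    [[0,0,-120],[0,0,0]]
  ]
}}

```text
time: 21.25
tool_pos: [446.8, 312.2, 124.5]
tcp_rot: [-180.0, -0.0, 176.5]
ft_force: [0.6, -0.1, -2.0]
finger_gap: 22.5
grip_force: 58.8
```

```bash
python3 - <<'E'
from h import *
s,p,d,C=look("w8"); print(s['tool_pos'],s['tcp_rot'],s['finger_gap'],s['grip_force'])
print(to(s,(580.3,-379,s['tool_pos'][2])))
cv2.imwrite("pics/w8c.png",cv2.resize(p[220:460,210:450],None,fx=2,fy=2))
t=s['tool_pos']; print("expected px base/ring/tip", (proj([[t[0],t[1],t[2]-6],[t[0],t[1],t[2]+30],[t[0],t[1],t[2]+60]],C)-[210,220])*2)
E
```

```text
[446.7592304  312.23827094 124.45257174] [-1.79974411e+02 -4.11108367e-02  1.76517455e+02] 22.51295609550386 58.825579824188026
(array([-1.753e+02, -6.818e+02,  2.000e-01]), 0.0)
expected px base/ring/tip [[237.26200981 165.37384389]
 [236.68572122 257.35412914]
 [235.91417242 380.51288513]]
```

View pics/w8c.png

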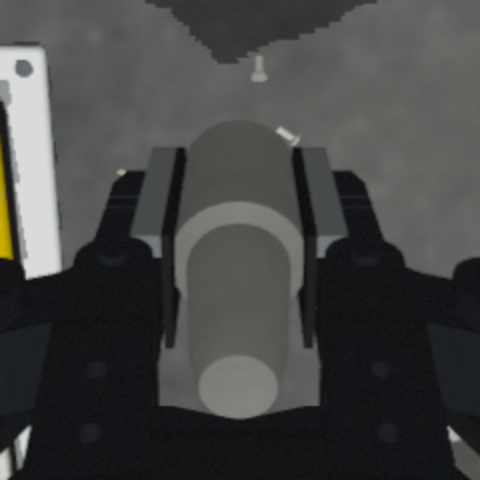

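The rivet set is held upright and centred between the pads: tip at (238,386) in the crop against (236,380) expected. I carry it to its plate.

{"fn": "jog_arm", "kwargs": {
  "rows": [
    [[-4,-15,0],[0,0,0]],
    [[-11,-44,0],[0,0,0]],
    [[-21,-82,0],[0,0,0]],
    [[-32,-124,0],[0,0,0]],
    [[-43,-166,0],[0,0,0]],
    [[-53,-207,0],[0,0,0]],
    [[-64,-249,0],[0,0,0]],
    [[-75,-291,0],[0,0,0]],
    [[-85,-332,0],[0,0,0]],
    [[-96,-374,0],[0,0,0]]
  ]
}}

```text
time: 22.3
tool_pos: [518.9, -69.0, 123.8]
tcp_rot: [180.0, -0.1, 176.5]
ft_force: [1.4, -0.1, -0.8]
finger_gap: 22.2
grip_force: 58.9
```

{"fn": "jog_arm", "kwargs": {
  "rows": [
    [[-11,-42,0],[0,0,0]],
    [[-21,-83,0],[0,0,0]],
    [[-32,-125,0],[0,0,0]],
    [[-43,-167,0],[0,0,0]],
    [[-53,-208,0],[0,0,0]],
    [[-63,-247,0],[0,0,0]],
    [[-72,-279,0],[0,0,0]],
    [[-77,-299,0],[0,0,0]],
    [[-79,-308,0],[0,0,0]],
    [[-79,-308,0],[0,0,0]]
  ]
}}

```text
time: 23.3
tool_pos: [579.1, -379.8, 123.7]
tcp_rot: [179.9, -0.1, 176.4]
ft_force: [-0.1, 0.5, -1.5]
finger_gap: 22.4
grip_force: 59.0
```

{"fn": "jog_arm", "kwargs": {
  "rows": [
    [[0,0,0],[0,0,0]],
    [[0,0,0],[0,0,0]],
    [[0,0,0],[0,0,0]],
    [[0,0,0],[0,0,0]]
  ]
}}

```text
time: 23.7
tool_pos: [580.6, -378.1, 125.6]
tcp_rot: [-180.0, 0.0, 176.6]
ft_force: [-0.5, -0.7, -1.9]
finger_gap: 22.2
grip_force: 59.0
```

```bash
python3 - <<'E'
from h import *
s,p,d,C=look("w9"); print(s['tool_pos'],s['tcp_rot'],s['finger_gap'],s['joint_pos'])
print(to(s,(580.3,-379.3,13)))
g=p.max(2); m=(g<50); m[350:]=0
for c,a,rc in comps(m,300,3000):
  print(a,rc,onz([rc[0]],C,6))
E
```

```text
[ 580.64212724 -378.1039639   125.55883879] [-1.79996025e+02  1.06718539e-02  1.76576495e+02] 22.1788027553933 [-3.73104603e+01  2.53440121e+01  7.51451430e+01  2.69511817e-03
  7.94997692e+01 -1.23887446e+02]
(array([  0.3,  -1.2, 112.6]), 0.0)
570.5 ((389.5, 334.0), (30.0, 43.0), 90.0) [[ 668.28017335 -334.34606053]]
583.0 ((268.5, 334.0), (30.0, 43.0), 90.0) [[ 662.54650002 -431.99890266]]
450.0 ((329.0205383300781, 229.55479431152344), (30.455896377563477, 19.86254119873047), 24.443954467773438) [[ 578.06352492 -377.93881373]]
```

View pics/w9.png

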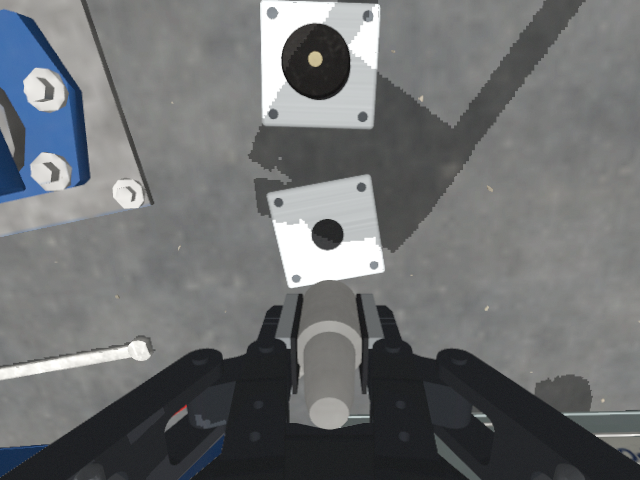

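The rivet-plate disc is at (327,234), matching the earlier estimate to 1–2 mm. The knob still sits on its disc. I lower the rivet set.

{"fn": "jog_arm", "kwargs": {
  "rows": [
    [[0,0,10],[0,0,0]],
    [[0,-1,35],[0,0,0]],
    [[0,-1,65],[0,0,0]],
    [[0,-1,88],[0,0,0]],
    [[0,-1,100],[0,0,0]],
    [[0,-1,106],[0,0,0]],
    [[0,-1,110],[0,0,0]],
    [[0,-1,112],[0,0,0]],
    [[0,-1,112],[0,0,0]],
    [[0,-1,112],[0,0,0]]
  ]
}}

```text
time: 24.75
tool_pos: [581.0, -380.4, 14.5]
tcp_rot: [-179.9, 0.1, 176.5]
ft_force: [-0.7, 0.2, -0.4]
finger_gap: 22.4
grip_force: 59.0
```

{"fn": "jog_arm", "kwargs": {
  "rows": [
    [[0,0,0],[0,0,0]],
    [[0,0,0],[0,0,0]]
  ]
}}

```text
time: 24.95
tool_pos: [580.7, -380.1, 13.9]
tcp_rot: [-180.0, 0.0, 176.5]
ft_force: [0.0, -0.9, -1.5]
finger_gap: 22.4
grip_force: 59.0
```

{"fn": "jog_arm", "kwargs": {
  "rows": [
    [[0,0,1],[0,0,0]],
    [[0,0,2],[0,0,0]],
    [[0,0,3],[0,0,0]],
    [[0,0,3],[0,0,0]],
    [[0,0,3],[0,0,0]]
  ]
}}

```text
time: 25.45
tool_pos: [580.6, -380.1, 11.6]
tcp_rot: [-180.0, 0.0, 176.5]
ft_force: [-4.0, 1.6, 7.0]
finger_gap: 22.1
grip_force: 60.0
```

Contact. I open gently, then retreat straight up.

{"fn": "jog_arm", "kwargs": {
  "rows": [
    [[0,0,0],[0,0,0]],
    [[0,0,0],[0,0,0]],
    [[0,0,0],[0,0,0]]
  ],
  "grip": 27,
  "force": 20
}}

```text
time: 25.75
tool_pos: [580.4, -379.9, 10.1]
tcp_rot: [180.0, -0.0, 176.5]
ft_force: [-0.1, -0.4, -1.2]
finger_gap: 27.1
grip_force: 0.0
```

{"fn": "jog_arm", "kwargs": {
  "rows": [
    [[0,0,0],[0,0,0]],
    [[0,0,0],[0,0,0]],
    [[0,0,0],[0,0,0]],
    [[0,0,0],[0,0,0]],
    [[0,0,0],[0,0,0]],
    [[0,0,0],[0,0,0]]
  ],
  "grip": 70
}}

```text
time: 26.35
tool_pos: [580.4, -379.9, 10.3]
tcp_rot: [-180.0, 0.0, 176.5]
ft_force: [0.3, -0.6, 0.5]
finger_gap: 69.8
grip_force: 0.0
```

{"fn": "jog_arm", "kwargs": {
  "rows": [
    [[0,0,-8],[0,0,0]],
    [[0,0,-30],[0,0,0]],
    [[0,0,-65],[0,0,0]],
    [[0,0,-105],[0,0,0]],
    [[0,0,-145],[0,0,0]],
    [[0,0,-180],[0,0,0]],
    [[0,0,-200],[0,0,0]],
    [[0,0,-210],[0,0,0]],
    [[0,0,-210],[0,0,0]]
  ]
}}

```text
time: 27.25
tool_pos: [581.0, -380.4, 222.5]
tcp_rot: [-179.9, 0.2, 176.5]
ft_force: [-0.5, 0.6, -0.5]
finger_gap: 69.8
grip_force: 0.0
```

```bash
python3 - <<'E'
from h import *
s,p,d,C=look("w10"); print(s['tool_pos'],s['tcp_rot'],s['finger_gap'])
print("exp disc, tip",proj([[580.5,-379,6],[580.5,-379,72]],C))
print(to(s,(531,-83.7,3),194.3))
cv2.imwrite("pics/w10c.png",cv2.resize(p[80:300,200:460],None,fx=2,fy=2))
E
```

```text
[ 581.04578293 -380.43679254  222.54540953] [-1.79893244e+02  1.58443998e-01  1.76517172e+02] 69.7945833111525
exp disc, tip [[330.96338893 204.84497917]
 [331.10467032 221.34028169]]
(array([ 68.6, 293.6, 218.8]), -0.31)
```

View pics/w10c.png

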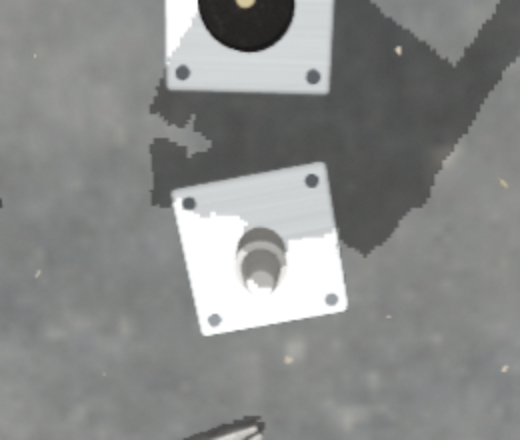

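The rivet set stands upright on its disc: tip at (330,220) against (331,221) expected. Now the pan handle.

{"fn": "jog_arm", "kwargs": {
  "rows": [
    [[4,15,0],[0,0,-0.05]],
    [[11,47,0],[0,0,-0.12]],
    [[21,90,0],[0,0,-0.2]],
    [[32,134,0],[0,0,-0.28]],
    [[42,178,0],[0,0,-0.314]],
    [[53,222,10],[0,0,-0.314]],
    [[63,262,35],[0,0,-0.314]],
    [[69,285,70],[0,0,-0.314]],
    [[69,293,105],[0,0,-0.314]],
    [[69,293,135],[0,0,-0.314]]
  ],
  "grip": 85
}}

```text
time: 28.3
tool_pos: [526.8, -81.0, 81.2]
tcp_rot: [179.9, -0.2, -165.4]
ft_force: [0.9, -0.1, 1.0]
finger_gap: 85.3
grip_force: 0.0
```

{"fn": "jog_arm", "kwargs": {
  "rows": [
    [[0,0,0],[0,0,0]],
    [[0,0,0],[0,0,0]],
    [[0,0,0],[0,0,0]]
  ]
}}

```text
time: 28.6
tool_pos: [530.2, -83.8, 86.7]
tcp_rot: [-180.0, 0.1, -165.5]
ft_force: [-0.3, 0.2, 0.1]
finger_gap: 85.0
grip_force: 0.0
```

```bash
python3 - <<'E'
from h import *
s,p,d,C=look("w11"); print(s['tool_pos'],s['tcp_rot'],s['finger_gap'])
print(to(s,(531.5,-83.6,3),194.5))
a=np.radians(14.5);u=np.array([np.cos(a),np.sin(a)]);c=np.array([546,-79.7])
print("exp px -84,+51,+82",proj([[*(c+k*u),z] for k,z in((-84,12),(51,12),(82,12))],C))
E
```

```text
[530.20443665 -83.82780496  86.71936973] [-1.79950187e+02  8.75896116e-02 -1.65522334e+02] 84.96150237884707
(array([-1.2, -0. , 83.7]), -0.0)
exp px -84,+51,+82 [[329.67317321 140.10030583]
 [329.59784342 346.41278264]
 [329.58313095 384.55240975]]
```

View pics/w11.png

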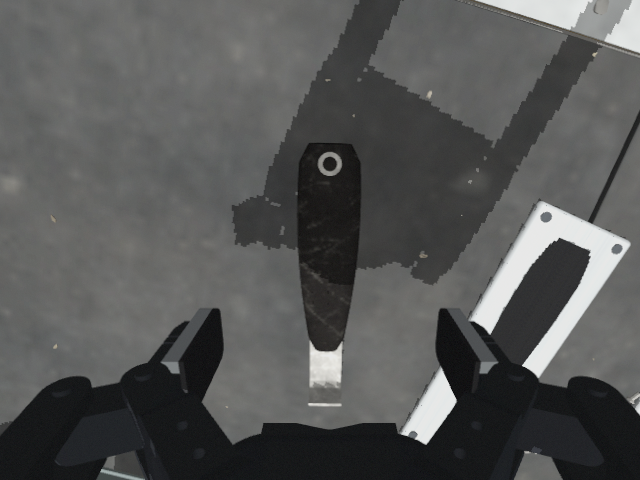

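The handle runs straight down the picture from (330,143) to its grip end at (327,350), within 2–3 mm of expected. I descend and grip.

{"fn": "jog_arm", "kwargs": {
  "rows": [
    [[-1,0,10],[0,0,0]],
    [[-2,0,30],[0,0,0]],
    [[-2,0,52],[0,0,0]],
    [[-2,0,68],[0,0,0]],
    [[-2,0,77],[0,0,0]],
    [[-2,0,81],[0,0,0]],
    [[-2,0,82],[0,0,0]],
    [[-2,0,82],[0,0,0]]
  ]
}}

```text
time: 29.45
tool_pos: [531.9, -83.0, 4.1]
tcp_rot: [-180.0, 0.1, -165.5]
ft_force: [-0.1, 0.6, -0.2]
finger_gap: 85.4
grip_force: 0.0
```

{"fn": "jog_arm", "kwargs": {
  "rows": [
    [[0,0,0],[0,0,0]],
    [[0,0,0],[0,0,0]],
    [[0,0,0],[0,0,0]],
    [[0,0,0],[0,0,0]],
    [[0,0,0],[0,0,0]],
    [[0,0,0],[0,0,0]],
    [[0,0,0],[0,0,0]],
    [[0,0,0],[0,0,0]],
    [[0,0,0],[0,0,0]]
  ],
  "grip": 20,
  "force": 60
}}

```text
time: 30.35
tool_pos: [531.9, -83.1, 4.1]
tcp_rot: [-180.0, 0.1, -165.5]
ft_force: [-1.6, -1.1, 6.2]
finger_gap: 33.3
grip_force: 59.6
```

{"fn": "jog_arm", "kwargs": {
  "rows": [
    [[0,0,-8],[0,0,0]],
    [[0,0,-25],[0,0,0]],
    [[0,0,-50],[0,0,0]],
    [[0,0,-80],[0,0,0]],
    [[0,0,-105],[0,0,0]],
    [[0,0,-120],[0,0,0]],
    [[0,0,-120],[0,0,0]],
    [[0,0,-120],[0,0,0]]
  ]
}}

```text
time: 31.15
tool_pos: [530.9, -82.7, 122.5]
tcp_rot: [180.0, -0.0, -165.5]
ft_force: [-0.2, -0.4, -1.0]
finger_gap: 33.1
grip_force: 59.8
```

```bash
python3 - <<'E'
from h import *
s,p,d,C=look("w12"); print(s['tool_pos'],s['tcp_rot'],s['finger_gap'],s['grip_force'])
z=s['tool_pos'][2]
m=np.zeros(p.shape[:2],bool); m[60:330,280:380]=p.max(2)[60:330,280:380]<52
for c,a,rc in comps(m,2000): print(a,rc,c.reshape(-1,2).min(0),c.reshape(-1,2).max(0))
for v in(105,110,115,120,125,130,135,140): print(v,to(s,(*onz([(329,v)],C,z+8)[0],z+8))[0])
# handle plate corners seen in w7 -> true corners via approxPoly
q,C7=load("w7"); g=(cv2.cvtColor(q,cv2.COLOR_BGR2HSV)[...,1]<40)&(q.max(2)>130); g[:,:140]=0; g[:,225:]=0
c=max(comps(g,2000),key=lambda t:t[1])[0]; k=cv2.approxPolyDP(cv2.convexHull(c),8,True)[:,0]; w=onz(k,C7,6); print(k.tolist(),w.round(1).tolist(),w.mean(0))
T=cam("top"); t=np.load("top0.npz")['p']; g=(t.max(2)<50); b=np.zeros_like(g); b[190:262,290:318]=g[190:262,290:318]
for c,a,rc in comps(b,100): w=onz(cv2.boxPoints(rc),T,6); print("silh",a,w.mean(0),w.round(1).tolist())
E
```

```text
[530.86021017 -82.66114752 122.54490839] [ 1.79981647e+02 -3.11505090e-02 -1.65493540e+02] 33.137014584508655 59.83770121150883
17173.0 ((329.5, 237.0), (99.0, 184.0), 0.0) [280 145] [379 329]
105 [82.2 -0.2 -8. ]
110 [80.6 -0.2 -8. ]
115 [79.  -0.2 -8. ]
120 [77.3 -0.2 -8. ]
125 [75.6 -0.2 -8. ]
130 [73.9 -0.2 -8. ]
135 [72.3 -0.2 -8. ]
140 [70.5 -0.2 -8. ]
[[146, 161], [218, 168], [219, 312], [196, 347], [156, 342]] [[467.0, 34.8], [477.9, 102.3], [629.0, 80.7], [670.4, 48.5], [661.7, 5.2]] [581.20246833  54.30389485]
silh 504.5 [569.69185983  55.36385992] [[491.4, 83.4], [653.0, 60.6], [647.9, 26.9], [486.4, 50.5]]
```

{"fn": "jog_arm", "kwargs": {
  "rows": [
    [[-5,11,0],[0,0,0.04]],
    [[-14,31,0],[0,0,0.1]],
    [[-25,56,0],[0,0,0.18]],
    [[-37,82,0],[0,0,0.26]],
    [[-47,104,0],[0,0,0.33]],
    [[-55,121,0],[0,0,0.38]],
    [[-58,128,0],[0,0,0.396]],
    [[-58,129,0],[0,0,0.396]],
    [[-58,129,0],[0,0,0.396]],
    [[-58,129,0],[0,0,0.396]]
  ]
}}

```text
time: 32.2
tool_pos: [554.8, 55.7, 122.9]
tcp_rot: [-180.0, -0.0, 171.8]
ft_force: [0.6, -0.3, -0.8]
finger_gap: 33.3
grip_force: 59.8
```

```bash
python3 - <<'E'
from h import *
s,p,d,C=look("w13"); print(s['tool_pos'],s['tcp_rot'],s['finger_gap'],s['grip_force'])
print(to(s,(555.3,56.9,10.5),171.8))
E
```

```text
[554.76412665  55.71547936 122.86860996] [-1.79975449e+02 -3.73155464e-02  1.71816821e+02] 33.278348863337015 59.84008259663824
(array([ -0.4,   1.3, 112.4]), 0.0)
```

View pics/w13.png

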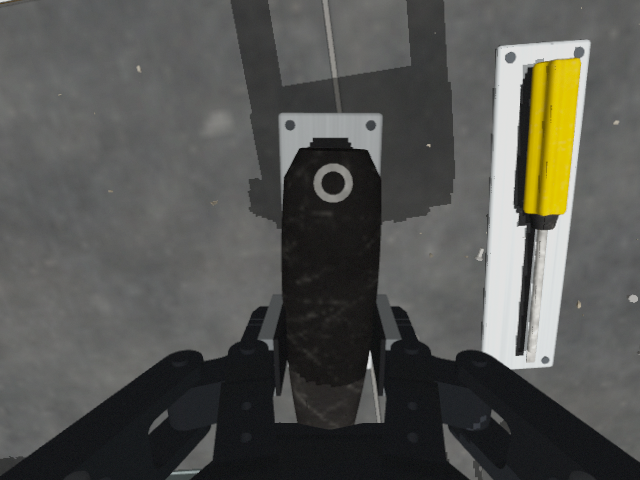

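The handle hangs aligned over its outline (plate end centred at x≈330, handle axis at 332). The screwdriver lies on its plate; it appears offset only because of the oblique view. I lower the handle.

{"fn": "jog_arm", "kwargs": {
  "rows": [
    [[0,0,10],[0,0,0]],
    [[0,0,35],[0,0,0]],
    [[0,0,65],[0,0,0]],
    [[0,0,88],[0,0,0]],
    [[0,0,100],[0,0,0]],
    [[0,0,106],[0,0,0]],
    [[0,0,110],[0,0,0]],
    [[0,0,111],[0,0,0]],
    [[0,0,111],[0,0,0]],
    [[0,0,111],[0,0,0]]
  ]
}}

```text
time: 33.25
tool_pos: [555.9, 56.7, 13.3]
tcp_rot: [180.0, 0.1, 171.8]
ft_force: [-0.7, -0.4, -1.7]
finger_gap: 33.5
grip_force: 59.8
```

{"fn": "jog_arm", "kwargs": {
  "rows": [
    [[0,0,1],[0,0,0]],
    [[0,0,2],[0,0,0]],
    [[0,0,3],[0,0,0]],
    [[0,0,3],[0,0,0]],
    [[0,0,3],[0,0,0]]
  ]
}}

```text
time: 33.75
tool_pos: [555.4, 56.6, 10.1]
tcp_rot: [180.0, 0.0, 171.8]
ft_force: [-2.5, -0.4, 7.0]
finger_gap: 33.0
grip_force: 60.5
```

{"fn": "jog_arm", "kwargs": {
  "rows": [
    [[0,0,0],[0,0,0]],
    [[0,0,0],[0,0,0]],
    [[0,0,0],[0,0,0]],
    [[0,0,0],[0,0,0]],
    [[0,0,0],[0,0,0]],
    [[0,0,0],[0,0,0]]
  ],
  "grip": 65
}}

```text
time: 34.35
tool_pos: [555.0, 56.6, 9.2]
tcp_rot: [-180.0, -0.0, 171.8]
ft_force: [-0.7, -1.0, 0.5]
finger_gap: 64.8
grip_force: 0.0
```

{"fn": "jog_arm", "kwargs": {
  "rows": [
    [[0,0,-8],[0,0,0]],
    [[0,0,-30],[0,0,0]],
    [[0,0,-65],[0,0,0]],
    [[0,0,-105],[0,0,0]],
    [[0,0,-145],[0,0,0]],
    [[0,0,-180],[0,0,0]],
    [[0,0,-200],[0,0,0]],
    [[0,0,-210],[0,0,0]],
    [[0,0,-210],[0,0,0]],
    [[0,0,-210],[0,0,0]]
  ]
}}

```text
time: 35.35
tool_pos: [554.4, 56.6, 218.0]
tcp_rot: [-180.0, -0.1, 171.8]
ft_force: [-0.2, -0.2, -0.6]
finger_gap: 65.1
grip_force: 0.0
```

```bash
python3 - <<'E'
from h import *
s,p,d,C=look("w14"); print(s['tool_pos'],s['tcp_rot'],s['finger_gap'])
t,_=r.snapshot("scene")
a=p[90:390,80:480]; b=cv2.resize(t[180:420,200:500],None,fx=1.3,fy=1.25)
cv2.imwrite("pics/fin.png",np.hstack([a,b[:300]]))
E
```

```text
[554.44713268  56.63645287 218.0123532 ] [-1.79985355e+02 -9.77206821e-02  1.71816749e+02] 65.06824470524067
```

View pics/fin.png

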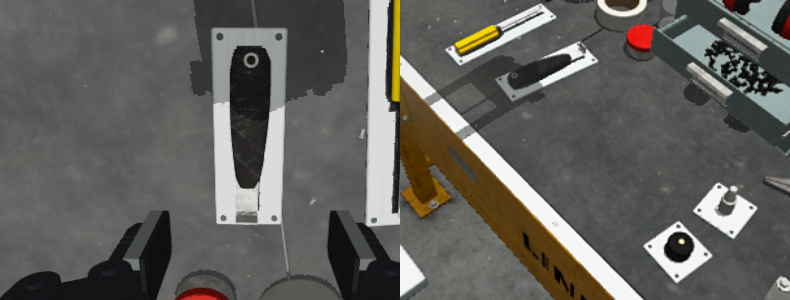

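All four rest on their plates: the handle is centred from (250,45) to (247,222) in the wrist crop, and the scene half shows the screwdriver, rivet set and knob in place. The gripper is clear, so I hand in.

```bash
python3 -c "
from bench import r
print(r.hand_in())"
```

```text
the job is handed in; nothing more can be done
None
```

All four things lie released on their own plates, by the last camera views, and the job was handed in at about 35 s of the 118 s; no verdict came back.

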